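Set the coffee grinder one click on and start a dose

ROBOT

A 6-joint arm with a two-finger parallel gripper is mounted at the origin on the work surface. World frame = base frame: x ahead of the robot, y to its left, z up, the work surface at z = 0. Lengths are in m, angles in rad, forces in N, time in s.
With the tool pointing down it reaches from about 0.4 to 0.825 m from the base axis. Payload 7 kg.
Tool frame: the origin (TCP) lies midway between the tips of the shut fingers; the grasp point (between the pads) lies hold_point_z behind it (hold_point_z is the distance from the TCP to the grasp point, in m); z points along the fingers, y is the line along which they close (so a half turn about z gives the same grasp; the last joint's range is limited). The gripper opens to 88 mm and grips with 3 to 60 N. Pads are 19 mm wide; open, the fingers measure 130 mm over their backs; the gripper's body (78 mm by 193 mm) begins 47 mm behind the grasp point.
Start: joints at [1.55, 0.359, 0.012, 0, -1.224, -0.288], TCP at [0.205, 0.643, 0.227] pointing down, gripper open.
Joint ranges: [-3.07, 3.07], [-1.43, 2.12], [-1.02, 1.25], [-3.03, 1.67], [-3.05, -0], [-3.03, 3.03]. Speed limits (rad/s): [2.39, 2.39, 3.01, 3.14, 3.14, 3.14].

INTERFACE

Orientations are given as [roll, pitch, yaw] about the fixed x, y, z axes, in that order (R = Rz(yaw) Ry(pitch) Rx(roll)).
In Python, from station import * gives the robot as it stands.
- The arm moves only by the tool apply_moves, never from a script. Its argument "steps" is a list of rows, each an object with "translation": the shift along the world's x, y, z scaled (see below), a list of three; "rotation": the turn, a rotation vector about the world's x, y, z scaled (see below), a list of three. A call has exactly 10 rows; each row is the pose to reach, as a shift and turn from the pose commanded when the call began; what a row does not reach only later rows make up. The controller multiplies each number of a shift by 250 mm and each number of a turn by 30 degrees. A row lasts 1/12 s, in which the tool goes at most 41.7 mm and 7.16 degrees, less where a joint would pass 70% of its speed; a pose out of reach is approached as far as the arm can. A call with a number of a shift or a turn outside -1 to 1 is refused whole. A call with a gripper value outside its range is refused whole. "jaw" is the closure, from -1 (fully open) to 1 (shut), so that 0 is half open, set as the call begins (left out, the last holds). The fingers move at their own pace and stop on an object; "newtons" is the grip in N (left out, the last holds). Time passes only in rows, so rows that repeat a pose let the fingers close, or fill a call up. It gives the time, the measured TCP pose, the force, the opening and the grip force at its end, in the units of the state.
- get_state(): the state, without advancing time (a new reading comes with each control period).
- grab_frame(name): name is "side" or "top"; returns the picture (400x640x3 uint8, blue, green, red); there is no depth.
- camera_model(name): a dict with "fx", "fy", "cx", "cy" (pixels), "xyz" and "rotation" of the camera in the world. Camera axes: x right, y down, z forward; pixel columns grow to the right and rows downward; lengths in m; the calibration is good to about 2 mm. A picture is of the moment at which its call begins. camera_model takes no time and is no camera call.
- job_done(): hands the job in; it is judged then, once.
The state is a dict: "t": time; "q": joint angles; "qd": joint speeds; "joint_efforts": joint torques, N m; "eef_pos": TCP position; "ee_rot": TCP orientation; "force": force on the tool from outside, world axes, zero at the start; "moment": the same for the moment, N m; "width": finger opening in m; "gripper_force": force on a finger pad.
Only numpy, scipy, OpenCV 4.12 (cv2) and the standard library are available. Lean on these libraries where they do the work, as an engineer would, in place of code of your own. Each camera call takes 0.05 s, during which the arm holds its last target. There are 200 camera calls.

TASK

Turn the big knurled dial on top of the coffee grinder clockwise (seen from above) by one click, using fingertip friction, so that it clicks in with its white pointer at the green mark. Then press the red dose button on the grinder's top fully down and let it come up again. Only touch and push: pick nothing up, leave the cups and other things standing where they are, and do not press the button before the dial is set.

Things in the scene. Friction and masses are not known exactly. Their poses are not given: they have to be found in the camera images.
- grinder: fixed coffee grinder with an aluminium column and a pale grey flat-topped head (260 x 160 mm, top at 170 mm above the counter, reaching from 150 mm in front of to 110 mm behind the dial's axis). Origin on the counter straight below the dial's axis; x points from the button to the dial (its front with the button is at -x, towards the robot at yaw 0), z up
- dial (a joint): angle of the dial in rad, growing clockwise seen from above. Three sprung click positions 0.6 rad apart: 0 (first small white mark, where it stands at the start, perhaps not quite settled), 0.6 (larger green mark: the wanted one), 1.2 (second white mark), with end stops at -0.2 and 1.4. The spring drives it into the nearest click position when let go (it settles within about 0.04); passing a hump takes about 0.07 N m, so about 2 N of drag near the rim
- dial_top (a point): centre of the dial's flat top, 198 mm above the counter. The dial is a black disc 96 mm across and 26 mm high with a finely knurled rim, about 2 mm above the head's deck, upright axis, too wide to grip; its top is flat right out to the rim and fingertips drag it well when pressed on with 5 to 10 N. A dark grey disc in its middle is flush; the marks are painted on the deck 61 mm from the axis, on the side of the button
- pointer (a point): outer end of the white pointer line on the dial's top, 44 mm from the axis; it turns with the dial
- dose (a joint): travel of the red button in m: 0 up, 0.006 fully down; sprung, fully down takes 5 N, comes up by itself
- dose_top (a point): centre of the top of the red button, 30 mm across, standing 10 mm proud of its round aluminium housing (46 mm across, 12 mm high) on the grinder's head, 112 mm in front of the dial's axis; it is pressed straight down
- dose_cup: steel dosing cup, 58 mm across, 65 mm high, on the grinder's foot under its spout, below the overhanging head. A bystander, loose; origin at the centre of its underside
- tamper: steel coffee tamper, 58 mm across, 85 mm high, beside the grinder on its left. A bystander, loose; origin at the centre of its underside
- white_mug: white mug, 76 mm across plus handle, 85 mm high, beside the grinder on its right. A bystander, loose; origin at the centre of its underside
- blue_mug: blue mug, 76 mm across plus handle, 85 mm high, farther to the right. A bystander, loose; origin at the centre of its underside
- jar: amber jar with white cap, 70 mm across, 100 mm high, behind the grinder. A bystander, loose; origin at the centre of its underside
- tea_tin: yellow tin, 60 x 90 x 85 mm, to the right of the grinder. A bystander, loose; origin at the centre of its underside
- succulent: green succulent in a terracotta pot, 90 mm across, about 130 mm high, to the left of the grinder. A bystander, loose; origin at the centre of its underside

How it is judged:
On the way, in this order (a step that is already met when the one before it is completed fails the run):
1. the dial has clicked in at the green mark (0.6 rad, within 0.12) and rests there (value of joint dial between 0.48 and 0.72 rad and velocity of joint dial between -0.1 and 0.1 rad/s), for 0.3 s.
2. the red button is pressed down (at least 4.5 of its 6 mm) (value of joint dose above 0.0045 m), for 0.05 s.
At the end, for the whole second after the job is handed in: the dial rests in its middle click position (0.6 rad, within 0.12), the button has been pressed at least 4.5 mm after that and is up again (within 1.5 mm) (all of step 1 and value of joint dose below 0.0015 m); the robot touches nothing.
It fails at once if the button is pressed while the dial is not at the green mark (value of joint dose above 0.003 m and not (value of joint dial between 0.48 and 0.72 rad)).
It fails at once if a bystander is lifted, knocked over or moved by more than 30 mm (distance of any of dose_cup, tamper, white_mug, blue_mug, jar, tea_tin, succulent from where it was at the start of the episode above 0.03 m or angle between any of dose_cup, tamper, white_mug, blue_mug, jar, tea_tin, succulent's own z axis and vertical above 0.5 rad).
It also fails if it takes over 45 s, if anything falls off the work surface, if the arm or the gripper's body presses on something with over 40 N, if the wrist force passes 120 N, or if a joint passes its speed limit or range.

## Working session

There is one attempt and no reset: what is moved stays moved. The work goes in short steps, Python scripts to look and compute and a tool call to move; the robot and the scene stay as the last step left them, time stands still between calls to the robot, and variables do not carry over. Pictures are saved under pics/ and viewed, at most 10 in all, crops included, and the job is handed in when it is done.

Besides the shell and the picture viewer there is one more tool, called after "Emit:" as name([rows], argument=value, ...), one row to a line, values as JSON. apply_moves: Moves the arm, as the interface text tells. Shifts and turns lie within -1 to 1; 1 stands for 250 mm of shift or 30 degrees of turn. Its arguments: {"type":"object","properties":{"steps":{"type":"array"},"jaw":{"type":"number"},"newtons":{"type":"number"}},"required":["steps"]}

```bash
mkdir -p pics
python3 - <<'E'
from station import *
import cv2
for n in("side","top"):
    cv2.imwrite(f"pics/{n}0.png",grab_frame(n)); print(n,camera_model(n))
s=get_state(); print(s)
E
```

```text
side {'fx': 431.11110290928474, 'fy': 431.11110290928474, 'cx': 323.99570630593286, 'cy': 196.73872677678418, 'xyz': array([0.39061537, 0.85536503, 1.20259354]), 'rotation': array([-2.42883416,  0.01515739, -2.91440135])}
top {'fx': 481.412381918857, 'fy': 481.412381918857, 'cx': 318.2956314929118, 'cy': 191.54801649715185, 'xyz': array([ 0.28493197, -0.00378581,  1.77950579]), 'rotation': array([-2.94563875, -0.01188164, -1.55901081])}
{'t': 0.1, 'q': array([ 1.55008294e+00,  3.59337822e-01,  1.11775814e-02, -3.25828871e-04,
       -1.22409026e+00, -2.88127524e-01]), 'qd': array([-0.0005943 , -0.00035628,  0.00087181,  0.00098772,  0.00060294,
       -0.0006152 ]), 'joint_efforts': array([-1.65740348e-03, -5.84159732e+01,  2.93751222e+01,  7.01563239e+00,
        1.02114220e-02, -6.17714272e-05]), 'eef_pos': array([0.20503885, 0.64266028, 0.22571046]), 'ee_rot': array([ 3.14011138e+00, -1.19564525e-04, -3.08951762e-01]), 'force': array([ 0.25154557,  0.52549469, -0.15867037]), 'moment': array([ 0.06220487, -0.01450739,  0.01453367]), 'gripper_force': 0.0, 'width': 0.08780764588791527}
```

View pics/top0.png

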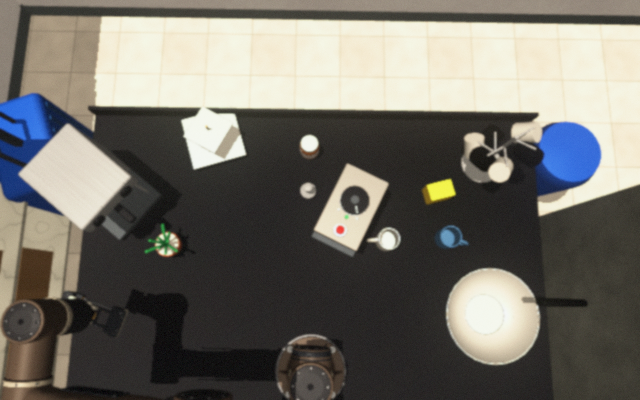

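View pics/side0.png

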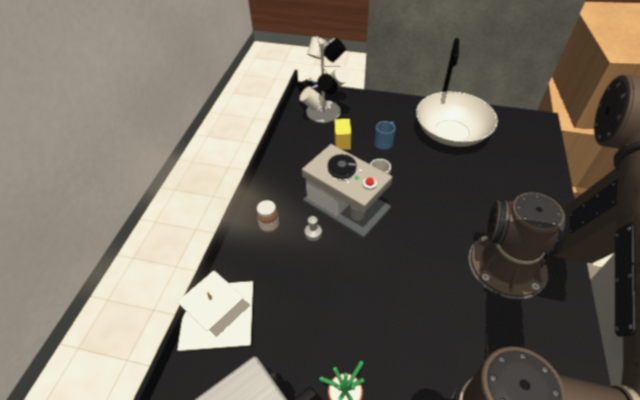

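The top picture shows the dial at about (355,200), the red button at (340,230) and the green mark at (346,216). In the side picture the dial is at about (342,166) and the button at (370,183). Next I'll refine these and triangulate.

```bash
cat > h.py <<'E'
from station import *
import cv2, numpy as np
from scipy.spatial.transform import Rotation as R
def ray(n,u,v):
    c=camera_model(n); r=R.from_euler('xyz',c['rotation']).as_matrix()
    return np.array(c['xyz']), r@np.array([(u-c['cx'])/c['fx'],(v-c['cy'])/c['fy'],1])
def at_z(n,u,v,z):
    o,d=ray(n,u,v); return o+d*(z-o[2])/d[2]
def proj(n,p):
    c=camera_model(n); r=R.from_euler('xyz',c['rotation']).as_matrix()
    q=r.T@(np.array(p)-c['xyz']); return np.array([c['cx']+c['fx']*q[0]/q[2],c['cy']+c['fy']*q[1]/q[2]])
def blob(im,box,f):
    x0,y0,x1,y1=box; c=im[y0:y1,x0:x1].astype(int); m=f(c[...,0],c[...,1],c[...,2])
    v,u=np.nonzero(m); return u.mean()+x0,v.mean()+y0,m.sum()
red=lambda b,g,r:(r>130)&(g<90)&(b<90)
grn=lambda b,g,r:(g>r+40)&(g>b+25)
drk=lambda b,g,r:(r<75)&(g<75)&(b<75)
def crop(n,im,box,k,out):
    x0,y0,x1,y1=box; return cv2.imwrite(out,cv2.resize(im[y0:y1,x0:x1],None,fx=k,fy=k,interpolation=cv2.INTER_CUBIC))
E
python3 - <<'E'
from h import *
for n,rb,db in(("top",(325,218,355,243),(338,183,372,216)),("side",(358,172,382,194),(326,152,358,181))):
    im=cv2.imread(f"pics/{n}0.png")
    r=blob(im,rb,red);g=blob(im,(rb[0]-20,rb[1]-20,rb[2]+10,rb[3]),grn);d=blob(im,db,drk)
    print(n,r,g,d); B=at_z(n,*r[:2],.192);D=at_z(n,*d[:2],.192);G=at_z(n,*g[:2],.17)
    print("btn",B,"dial",D,"green",G,np.linalg.norm((B-D)[:2]),np.linalg.norm((G-D)[:2]),np.degrees(np.arctan2(*(D-B)[[1,0]])))
a=cv2.imread("pics/top0.png")[160:250,305:395]; b=cv2.imread("pics/side0.png")[140:220,300:400]
cv2.imwrite("pics/c0.png",np.hstack([cv2.resize(a,(400,400),interpolation=2),cv2.resize(b,(400,400),interpolation=2)]))
E
```

```text
top (np.float64(340.0), np.float64(229.5), np.int64(26)) (np.float64(346.38461538461536), np.float64(216.3846153846154), np.int64(13)) (np.float64(354.28539325842695), np.float64(199.05842696629213), np.int64(445))
btn [ 0.47314657 -0.09233018  0.192     ] dial [ 0.57629815 -0.13997244  0.192     ] green [ 0.5204949  -0.11499319  0.17      ] 0.11362233531584962 0.061138907956246144 -24.79063256897107
side (np.float64(369.3157894736842), np.float64(181.18421052631578), np.int64(38)) (np.float64(356.5), np.float64(177.2), np.int64(10)) (np.float64(341.87966804979254), np.float64(165.88174273858922), np.int64(482))
btn [ 0.47572052 -0.08699771  0.192     ] dial [ 0.57494356 -0.13601459  0.192     ] green [ 0.52153399 -0.11629625  0.17      ] 0.11067008053457875 0.05693324960622494 -26.28969062374323
```

View pics/c0.png

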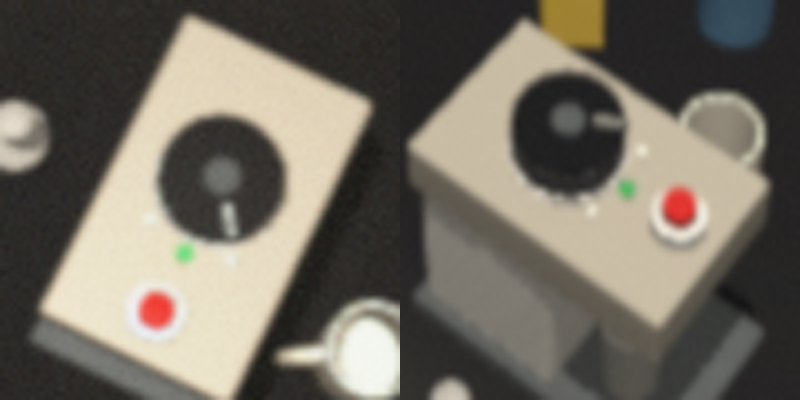

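The enlarged crops show the hub at top pixel (354.9,199.8), the pointer at the right-hand white mark and the green mark clockwise from it. Distances agree with the given sizes: 112 and 60 mm. The dial is at about (0.575, -0.138), the button at about (0.4745, -0.0895), and the grinder yaw is about -25.5°.

My plan is to straddle the dial's axis with a half-open gripper, press down on both fingertips and turn the wrist clockwise.

Emit:
apply_moves([
  {"translation": [0.037,-0.078,0.08],"rotation": [0,0,-0.05]},
  {"translation": [0.074,-0.156,0.16],"rotation": [0,0,-0.1]},
  {"translation": [0.111,-0.234,0.16],"rotation": [0,0,-0.15]},
  {"translation": [0.148,-0.312,0.16],"rotation": [0,0,-0.2]},
  {"translation": [0.185,-0.39,0.16],"rotation": [0,0,-0.25]},
  {"translation": [0.222,-0.468,0.16],"rotation": [0,0,-0.3]},
  {"translation": [0.259,-0.546,0.16],"rotation": [0,0,-0.35]},
  {"translation": [0.296,-0.624,0.16],"rotation": [0,0,-0.4]},
  {"translation": [0.333,-0.702,0.16],"rotation": [0,0,-0.45]},
  {"translation": [0.37,-0.78,0.16],"rotation": [0,0,-0.5]},
], jaw=-0.05)

```text
t: 0.93
eef_pos: [0.298, 0.4467, 0.2663]
ee_rot: [3.141, -0.0, -0.572]
force: [0.2, -0.6, 0.9]
width: 0.0464
gripper_force: 0.0
```

Emit:
apply_moves([
  {"translation": [0.037,-0.078,0],"rotation": [0,0,-0.05]},
  {"translation": [0.074,-0.156,0],"rotation": [0,0,-0.1]},
  {"translation": [0.111,-0.234,0],"rotation": [0,0,-0.15]},
  {"translation": [0.148,-0.312,0],"rotation": [0,0,-0.2]},
  {"translation": [0.185,-0.39,0],"rotation": [0,0,-0.25]},
  {"translation": [0.222,-0.468,0],"rotation": [0,0,-0.3]},
  {"translation": [0.259,-0.546,0],"rotation": [0,0,-0.35]},
  {"translation": [0.296,-0.624,0],"rotation": [0,0,-0.4]},
  {"translation": [0.333,-0.702,0],"rotation": [0,0,-0.45]},
  {"translation": [0.37,-0.78,0],"rotation": [0,0,-0.5]},
])

```text
t: 1.77
eef_pos: [0.3903, 0.2516, 0.2665]
ee_rot: [3.141, 0.0, -0.834]
force: [0.6, 0.6, -0.2]
width: 0.046
gripper_force: 0.0
```

Emit:
apply_moves([
  {"translation": [0.037,-0.078,0],"rotation": [0,0,-0.05]},
  {"translation": [0.074,-0.156,0],"rotation": [0,0,-0.1]},
  {"translation": [0.111,-0.234,0],"rotation": [0,0,-0.15]},
  {"translation": [0.148,-0.312,0],"rotation": [0,0,-0.2]},
  {"translation": [0.185,-0.39,0],"rotation": [0,0,-0.25]},
  {"translation": [0.222,-0.468,0],"rotation": [0,0,-0.3]},
  {"translation": [0.259,-0.546,0],"rotation": [0,0,-0.35]},
  {"translation": [0.296,-0.624,0],"rotation": [0,0,-0.4]},
  {"translation": [0.333,-0.702,0],"rotation": [0,0,-0.45]},
  {"translation": [0.37,-0.78,0],"rotation": [0,0,-0.5]},
])

```text
t: 2.6
eef_pos: [0.4827, 0.0566, 0.2664]
ee_rot: [3.141, 0.0, -1.096]
force: [0.8, 0.5, 0.4]
width: 0.0461
gripper_force: 0.0
```

Emit:
apply_moves([
  {"translation": [0.045,-0.098,0],"rotation": [0,0,-0.06]},
  {"translation": [0.09,-0.195,0],"rotation": [0,0,-0.12]},
  {"translation": [0.135,-0.293,0],"rotation": [0,0,-0.18]},
  {"translation": [0.18,-0.39,0],"rotation": [0,0,-0.25]},
  {"translation": [0.23,-0.488,0],"rotation": [0,0,-0.31]},
  {"translation": [0.28,-0.585,0],"rotation": [0,0,-0.37]},
  {"translation": [0.32,-0.683,0],"rotation": [0,0,-0.44]},
  {"translation": [0.37,-0.78,0],"rotation": [0,0,-0.5]},
  {"translation": [0.37,-0.78,0],"rotation": [0,0,-0.5]},
  {"translation": [0.37,-0.78,0],"rotation": [0,0,-0.5]},
])

```text
t: 3.43
eef_pos: [0.5749, -0.1384, 0.2656]
ee_rot: [3.14, 0.0, -1.359]
force: [-1.1, 0.2, -0.1]
width: 0.0461
gripper_force: 0.0
```

Emit:
apply_moves([
  {"translation": [0,0,-0.05],"rotation": [0,0,0]},
  {"translation": [0,0,-0.1],"rotation": [0,0,0]},
  {"translation": [0,0,-0.14],"rotation": [0,0,0]},
  {"translation": [0,0,-0.17],"rotation": [0,0,0]},
  {"translation": [0,0,-0.19],"rotation": [0,0,0]},
  {"translation": [0,0,-0.21],"rotation": [0,0,0]},
  {"translation": [0,0,-0.22],"rotation": [0,0,0]},
  {"translation": [0,0,-0.22],"rotation": [0,0,0]},
  {"translation": [0,0,-0.22],"rotation": [0,0,0]},
  {"translation": [0,0,-0.22],"rotation": [0,0,0]},
])

```text
t: 4.27
eef_pos: [0.5754, -0.137, 0.212]
ee_rot: [-3.141, -0.0, -1.356]
force: [-0.6, -0.1, 1.2]
width: 0.0461
gripper_force: 0.0
```

Run:
```python
from h import *
a=grab_frame("top")[150:250,300:400]; b=grab_frame("side")[100:210,295:405]
cv2.imwrite("pics/c1.png",np.hstack([cv2.resize(a,(400,400),interpolation=2),cv2.resize(b,(400,400),interpolation=2)]))
s=get_state();print(s['eef_pos'],s['force'])
```

```text
[ 0.57539545 -0.13695884  0.21200329] [-0.68305887  0.32729453 -0.74557621]
```

View pics/c1.png

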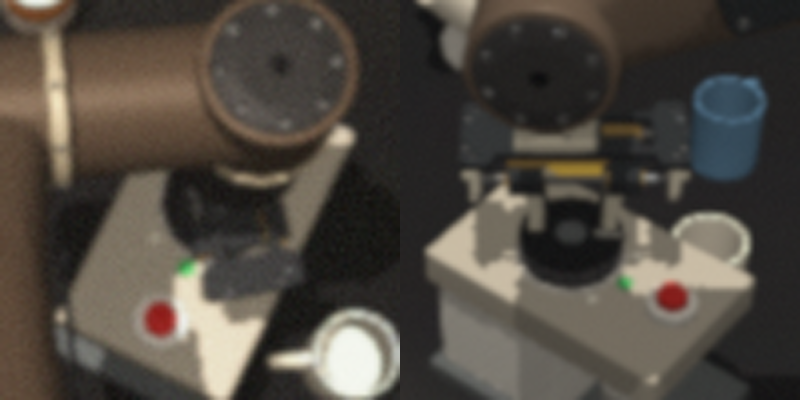

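The picture shows both fingertips over the dial, one each side of the hub: in the side half the tips are at (537,230) and (612,235), the hub at (570,232). Now I'll lower slowly to contact.

Emit:
apply_moves([
  {"translation": [0,0,-0.01],"rotation": [0,0,0]},
  {"translation": [0,0,-0.02],"rotation": [0,0,0]},
  {"translation": [0,0,-0.03],"rotation": [0,0,0]},
  {"translation": [0,0,-0.036],"rotation": [0,0,0]},
  {"translation": [0,0,-0.042],"rotation": [0,0,0]},
  {"translation": [0,0,-0.046],"rotation": [0,0,0]},
  {"translation": [0,0,-0.05],"rotation": [0,0,0]},
  {"translation": [0,0,-0.053],"rotation": [0,0,0]},
  {"translation": [0,0,-0.053],"rotation": [0,0,0]},
  {"translation": [0,0,-0.053],"rotation": [0,0,0]},
])

```text
t: 5.2
eef_pos: [0.5752, -0.1369, 0.1984]
ee_rot: [-3.141, -0.0, -1.356]
force: [0.4, 0.6, 0.3]
width: 0.0462
gripper_force: 0.2
```

Emit:
apply_moves([
  {"translation": [0,0,-0.002],"rotation": [0,0,0]},
  {"translation": [0,0,-0.004],"rotation": [0,0,0]},
  {"translation": [0,0,-0.006],"rotation": [0,0,0]},
  {"translation": [0,0,-0.008],"rotation": [0,0,0]},
  {"translation": [0,0,-0.008],"rotation": [0,0,0]},
  {"translation": [0,0,-0.008],"rotation": [0,0,0]},
  {"translation": [0,0,-0.008],"rotation": [0,0,0]},
  {"translation": [0,0,-0.008],"rotation": [0,0,0]},
  {"translation": [0,0,-0.008],"rotation": [0,0,0]},
  {"translation": [0,0,-0.008],"rotation": [0,0,0]},
])

```text
t: 6.03
eef_pos: [0.5753, -0.137, 0.1983]
ee_rot: [-3.14, -0.001, -1.355]
force: [-4.8, 3.2, 12.7]
width: 0.0459
gripper_force: 6.3
```

Emit:
apply_moves([
  {"translation": [0,0,-0.002],"rotation": [0,0,-0.07]},
  {"translation": [0,0,-0.002],"rotation": [0,0,-0.14]},
  {"translation": [0,0,-0.002],"rotation": [0,0,-0.21]},
  {"translation": [0,0,-0.002],"rotation": [0,0,-0.28]},
  {"translation": [0,0,-0.002],"rotation": [0,0,-0.35]},
  {"translation": [0,0,-0.002],"rotation": [0,0,-0.42]},
  {"translation": [0,0,-0.002],"rotation": [0,0,-0.49]},
  {"translation": [0,0,-0.002],"rotation": [0,0,-0.56]},
  {"translation": [0,0,-0.002],"rotation": [0,0,-0.63]},
  {"translation": [0,0,-0.002],"rotation": [0,0,-0.7]},
])

```text
t: 6.87
eef_pos: [0.5764, -0.137, 0.1983]
ee_rot: [-3.138, -0.0, -1.724]
force: [-1.7, 2.0, 12.9]
width: 0.046
gripper_force: 6.3
```

Emit:
apply_moves([
  {"translation": [0,0,0],"rotation": [0,0,-0.07]},
  {"translation": [0,0,0],"rotation": [0,0,-0.14]},
  {"translation": [0,0,0],"rotation": [0,0,-0.21]},
  {"translation": [0,0,0],"rotation": [0,0,-0.28]},
  {"translation": [0,0,0],"rotation": [0,0,-0.35]},
  {"translation": [0,0,0],"rotation": [0,0,-0.42]},
  {"translation": [0,0,0],"rotation": [0,0,-0.48]},
  {"translation": [0,0,0],"rotation": [0,0,-0.48]},
  {"translation": [0,0,0],"rotation": [0,0,-0.48]},
  {"translation": [0,0,0],"rotation": [0,0,-0.48]},
])

```text
t: 7.7
eef_pos: [0.5771, -0.137, 0.1983]
ee_rot: [-3.137, 0.001, -1.973]
force: [0.9, 0.7, 10.9]
width: 0.0458
gripper_force: 5.6
```

Run:
```python
from h import *
a=grab_frame("top")[150:250,300:400]; b=grab_frame("side")[100:210,295:405]
cv2.imwrite("pics/c2.png",np.hstack([cv2.resize(a,(400,400),interpolation=2),cv2.resize(b,(400,400),interpolation=2)]))
s=get_state();print(s['eef_pos'],s['force'],s['moment'])
```

```text
[ 0.57711467 -0.13698489  0.19826795] [ 0.29425901  1.84099982 10.86588206] [0.92324166 0.02138277 0.02149188]
```

View pics/c2.png

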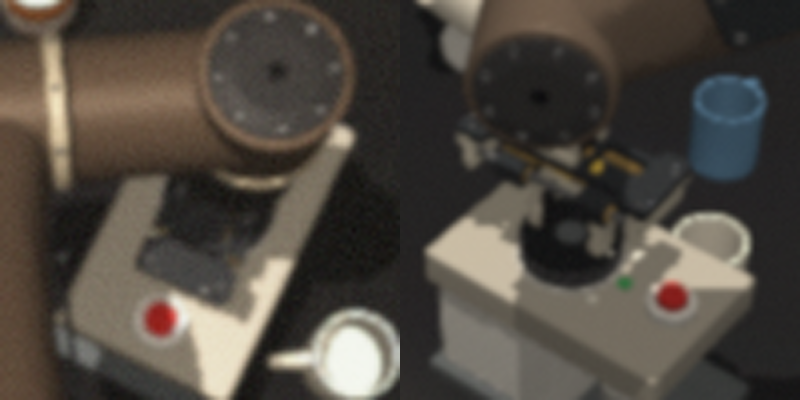

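The moment about z is near zero, so the dial is seated. I'll lift off, then back away towards the robot to see the pointer.

Emit:
apply_moves([
  {"translation": [0,0,0.02],"rotation": [0,0,0]},
  {"translation": [0,0,0.05],"rotation": [0,0,0]},
  {"translation": [0,0,0.1],"rotation": [0,0,0]},
  {"translation": [0,0,0.16],"rotation": [0,0,0]},
  {"translation": [-0.08,0.04,0.22],"rotation": [0,0,0]},
  {"translation": [-0.16,0.08,0.27],"rotation": [0,0,0]},
  {"translation": [-0.24,0.12,0.3],"rotation": [0,0,0]},
  {"translation": [-0.34,0.16,0.3],"rotation": [0,0,0]},
  {"translation": [-0.42,0.2,0.3],"rotation": [0,0,0]},
  {"translation": [-0.5,0.24,0.3],"rotation": [0,0,0]},
])

```text
t: 8.63
eef_pos: [0.4489, -0.0767, 0.2711]
ee_rot: [-3.142, 0.0, -1.974]
force: [0.9, 0.4, -0.7]
width: 0.0455
gripper_force: 0.0
```

Run:
```python
from h import *
a=grab_frame("top")[150:250,300:400]; b=grab_frame("side")[120:220,300:400]
cv2.imwrite("pics/c3.png",np.hstack([cv2.resize(a,(400,400),interpolation=2),cv2.resize(b,(400,400),interpolation=2)]))
s=get_state();print(s['eef_pos'],s['force'],s['moment'])
```

```text
[ 0.44773626 -0.07635533  0.27168186] [-0.11293916 -0.00460959  1.08559567] [ 0.09268844 -0.18976922  0.03128193]
```

View pics/c3.png

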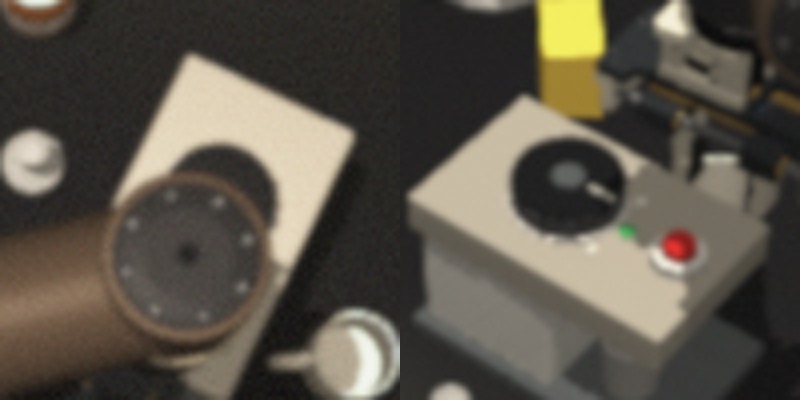

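The pointer in the side half runs (588,185)→(612,198) with the hub at (568,175). I'll compare that with the projected pointer for the green angle, since the deck lies lower.

Run:
```python
from h import *
D=np.array([.5755,-.138,.198]); yaw=np.radians(-25.5)
f=lambda p:(proj("side",p)-[300,120])*4+[400,0]
print("hub",f(D))
for a in(0,.3,.45,.6,.75,.9,1.2):
    t=yaw+np.pi-(a-.6)
    print(a,f(D+.044*np.array([np.cos(t),np.sin(t),0])))
```

```text
hub [567.45367812 176.59207834]
0 [620.98489195 178.74977623]
0.3 [618.17810954 189.90471945]
0.45 [615.0131759  195.13966181]
0.6 [610.74953582 199.98018477]
0.75 [605.47843279 204.31038194]
0.9 [599.3169671  208.02517295]
1.2 [584.90493324 213.26052   ]
```

The pointer end at (612,198) matches 0.6 rad (predicted (611,200)), so the dial is set. Next I'll shut the fingers and go above the button.

Emit:
apply_moves([
  {"translation": [0.04,-0.02,0],"rotation": [0,0,0]},
  {"translation": [0.08,-0.04,0],"rotation": [0,0,0]},
  {"translation": [0.107,-0.053,0],"rotation": [0,0,0]},
  {"translation": [0.107,-0.053,-0.05],"rotation": [0,0,0]},
  {"translation": [0.107,-0.053,-0.1],"rotation": [0,0,0]},
  {"translation": [0.107,-0.053,-0.15],"rotation": [0,0,0]},
  {"translation": [0.107,-0.053,-0.2],"rotation": [0,0,0]},
  {"translation": [0.107,-0.053,-0.24],"rotation": [0,0,0]},
  {"translation": [0.107,-0.053,-0.24],"rotation": [0,0,0]},
  {"translation": [0.107,-0.053,-0.24],"rotation": [0,0,0]},
], jaw=1, newtons=5)

```text
t: 9.57
eef_pos: [0.4772, -0.0907, 0.2102]
ee_rot: [3.14, -0.001, -1.975]
force: [0.4, -0.4, 0.9]
width: 0.0006
gripper_force: 0.0
```

Run:
```python
from h import *
b=grab_frame("side")[120:220,310:410]
cv2.imwrite("pics/c4.png",cv2.resize(b,(500,500),interpolation=2))
s=get_state();print(s['eef_pos'],s['force'],s['width'])
```

```text
[ 0.47750656 -0.09059616  0.21089628] [ 0.18872006  0.65649061 -0.10009255] 0.00027393432968559207
```

View pics/c4.png

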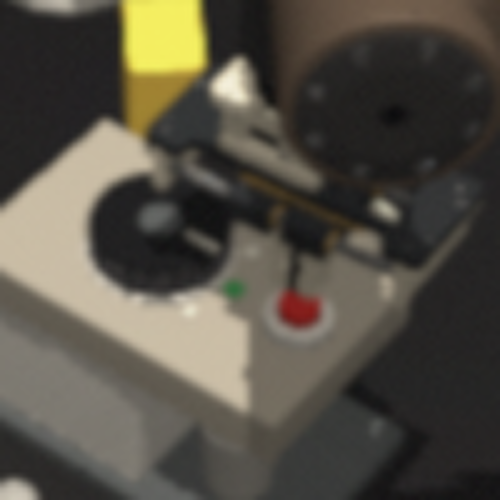

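The shut fingertips at (292,285) sit just above the red button at (300,308), and the pointer still points at the green mark. Press and release.

Emit:
apply_moves([
  {"translation": [-0.01,0,-0.03],"rotation": [0,0,0]},
  {"translation": [-0.01,0,-0.06],"rotation": [0,0,0]},
  {"translation": [-0.01,0,-0.075],"rotation": [0,0,0]},
  {"translation": [-0.01,0,-0.085],"rotation": [0,0,0]},
  {"translation": [-0.01,0,-0.093],"rotation": [0,0,0]},
  {"translation": [-0.01,0,-0.1],"rotation": [0,0,0]},
  {"translation": [-0.01,0,-0.105],"rotation": [0,0,0]},
  {"translation": [-0.01,0,-0.108],"rotation": [0,0,0]},
  {"translation": [-0.01,0,-0.108],"rotation": [0,0,0]},
  {"translation": [-0.01,0,-0.108],"rotation": [0,0,0]},
])

```text
t: 10.45
eef_pos: [0.4742, -0.0902, 0.186]
ee_rot: [-3.141, 0.0, -1.973]
force: [-11.1, 5.2, 21.8]
width: 0.0003
gripper_force: 10.8
```

Emit:
apply_moves([
  {"translation": [0,0,0],"rotation": [0,0,0]},
  {"translation": [0,0,0.02],"rotation": [0,0,0]},
  {"translation": [0,0,0.05],"rotation": [0,0,0]},
  {"translation": [0,0,0.1],"rotation": [0,0,0]},
  {"translation": [0,0,0.17],"rotation": [0,0,0]},
  {"translation": [0,0,0.25],"rotation": [0,0,0]},
  {"translation": [-0.1,0.05,0.32],"rotation": [0,0,0]},
  {"translation": [-0.16,0.08,0.36],"rotation": [0,0,0]},
  {"translation": [-0.16,0.08,0.36],"rotation": [0,0,0]},
  {"translation": [-0.16,0.08,0.36],"rotation": [0,0,0]},
])

```text
t: 11.28
eef_pos: [0.4346, -0.0699, 0.2749]
ee_rot: [-3.139, 0.002, -1.973]
force: [0.0, -0.2, -0.2]
width: 0.0008
gripper_force: 0.0
```

Run:
```python
from h import *
b=grab_frame("side")[120:220,300:400]
cv2.imwrite("pics/c5.png",cv2.resize(b,(400,400),interpolation=2))
s=get_state();print(s['eef_pos'],s['force'],s['t'])
```

```text
[ 0.43469498 -0.07001033  0.2741569 ] [ 0.66631478  0.02805214 -0.48930836] 11.3333
```

View pics/c5.png

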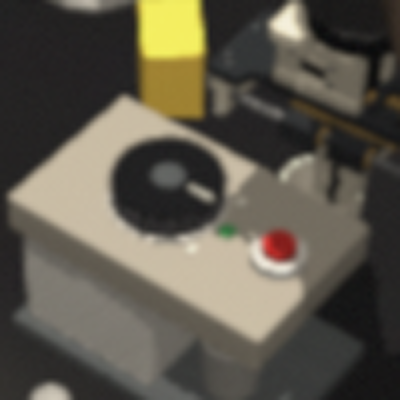

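The pointer end at (212,198) is still at the 0.6 rad position, the button at (281,246) is up again, and the arm is clear.

```bash
python3 -c "
from station import *
print(job_done())"
```

```text
the job is handed in; nothing more can be done
None
```

The dial is clicked in at the green mark, the red button was pressed fully down and is up again, nothing else was touched, and the job was handed in at about 11 s; the hand-in returned no verdict.

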